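# Tuck a warming insert under the stage's spring leaf and hold it down

### The job

The blue-grey warming insert lies loosely in the dark stage frame at the open corner of the cabinet: push it back until its thin rear edge is tucked under the sprung leaf right up to the back stop, letting the leaf ride up over the edge by itself instead of prising it up. Then press its front down inside the front lip until it lies flat on the bed against the two sprung contact pins. The pins push it up again if you let go, so finish the program while holding it pressed flat, ready for the clamp screws, and leave the other things on the bench where they are.

Things in the scene. Friction and masses are not known exactly. Their poses are not given: they have to be found in the camera images.
- insert: Loose warming insert: a blue-grey anodised plate 90 (its x) x 80 (its y) x 5 mm, 0.13 to 0.25 kg, with a round window and a black upright bar. Origin: centre of its underside; +x to its thin rear edge, z up. At the start it lies in the stage frame 24 to 32 mm too far forward, rear edge on the bed in front of the leaf, front raised 4 to 5 mm on the pins, over the front lip.
- insert_rear (a point): middle of the lower rear edge (insert frame +45, 0, 0 mm). The rear 24 mm of the insert (x = +21 to +45 mm) is a tongue only 3 mm thick, flush with the underside, 74 mm wide. Pushing it under the leaf takes under 18 N.
- insert_front (a point): middle of the lower front edge of the insert (insert frame -45, 0, 0 mm)
- insert_ledge (a point): point on the plate's top, on the bare ledge in front of the black bar (insert frame -35, 0, 5 mm): a place to press down. The bar stands across the plate behind it: 8 mm thick (x = -26 to -18 mm), 32 mm long along y, top 32 mm above the underside; its front face can be pushed, or the bar gripped with the fingers closing along the insert's x.
- stage: Dark stage frame on rubber feet, fixed to the bench, 152 (x, -61 to +91 mm) x 110 mm. Origin: at bench height under the middle of its recess; +x to its rear, where the leaf is, z up; its rear points away from the robot and to the left. Hinge ears at the rear stand 15 mm above the bed, small clamp dogs and screws on the side rails 14 mm above it.
- bed_centre (a point): middle of the recess on its bed (stage frame 0, 0, 18 mm; 46 mm round hole in the bed). Recess 94 mm along x (-47 to +47) and 85 mm along y; front lip (14 mm wide) and rear block (the back stop) stand 4 mm above the bed, the side rails 8 mm. When seated the insert's origin lies here, axes parallel (play 2 mm each way along x, 2.5 mm along y).
- leaf_bend (a point): where the leaf's rounded bend is at rest: stage frame +33, 0, 19 mm, 1 mm above the bed (this point stays there when the leaf lifts). Seated, the tongue reaches 12 mm beyond it. In front of the bend the nose is turned up: its tip is at x = +21 mm with about 6 mm of room under it at rest.
- leaf (a joint): angle of the sprung leaf, a pale metal flap 54 mm wide hinged at stage x = +78 mm, 10 mm above the bed, reaching forward over the rear of the recess. 0 = at rest; positive = lifted, 0.022 rad per mm of lift at the bend (45 mm lever). Presses down with 1 N at rest, 0.75 N more per mm. About 0.045 rad with the tongue flat under it.
- pin_left (a joint): travel in m of the sprung brass contact pin in the bed at stage x = -36 mm, y = +27 mm: 0 = standing 4 mm above the bed, 0.004 = pressed level with the bed. 1.2 N at first touch, 3.6 N when level.
- pin_right (a joint): the same for the pin at stage x = -36 mm, y = -27 mm
- pane_edge (a point): point on the free, right-hand edge of the flow cabinet's clear glass end pane, which stands between robot and bench: upright, 6 mm thick, fixed, in the plane x = 0.298 m from this edge (y = -0.233 m) to the left (y = +0.349 m), from the bench to 0.92 m up. The arm must reach round this edge, the tool leaning 30 to 45 degrees forward and left.
- beaker: small clear beaker, 45 mm wide, 57 mm tall; leave alone
- screwdriver: red-handled screwdriver, 171 mm long, lying near the right edge of the bench; leave alone
- dish_1: lower of two stacked closed culture dishes, 59 mm wide, 16 mm tall; leave alone
- dish_2: upper of the two dishes; leave alone

How it is judged:
By the outcome, as a careful person would: the job done as asked, in the order asked, and still so for the second after the job is handed in, while the arm keeps its last pose, push and grip.
It also fails if it takes over 32 s, if anything falls off the work surface, if the arm or the gripper's body presses on something with over 40 N, if the wrist force passes 120 N, or if a joint passes its speed limit or range.

### The arm

A 6-joint arm with a two-finger parallel gripper is mounted at the origin on a cart in front of the work surface, level with it; the furniture and walls round the work are solid. World frame = base frame: x ahead of the robot, y to its left, z up, the work surface at z = 0. Lengths are in mm, angles in rad, forces in N, time in s.
With the tool pointing down it reaches from about 325 to 900 mm from the base axis. Payload 6.1 kg.
Tool frame: the origin (TCP) lies at the very end of the fingers, on their centre line; the grasp point (between the pads) lies 19 mm behind it; z points along the fingers, y is the line along which they close (so a half turn about z gives the same grasp; the last joint's range is limited). The gripper opens to 87 mm and grips with 3 to 60 N. Pads are 19 mm wide; open, the fingers measure 117 mm over their backs; the gripper's body (75 mm by 190 mm) begins 51 mm behind the grasp point.
Start: joints at [-1.373, 0.22, 1.526, -0, 1.395, -0.126], TCP at [198.85, -592.515, 190.938] pointing down, gripper open.
Joint ranges: [-2.98, 2.98], [-0.91, 2.08], [0.09, 2.57], [-1.24, 4.39], [0.2, 2.65], [-2.68, 2.68]. Speed limits (rad/s): [2.57, 2.57, 3.01, 3.14, 3.14, 3.14].

### API

Orientations are given as a unit quaternion [w, x, y, z].
In Python, from station import robot, cams, finder gives the robot as it stands.
- The arm moves only by the tool arm_command, never from a script. Its argument "increments" is a list of rows, each a list of 7 numbers: the shift along the world's x, y, z in m, then the turn, a rotation vector about the world's x, y, z in rad, then the opening, from 0 (shut) to 1 (fully open). In form: [[dx, dy, dz, rx, ry, rz, gripper], ...]. A call has 1 to 5 rows; each row shifts and turns the commanded pose from where the row before left it; what a row does not reach is not made up. A row lasts 1/8 s, in which the tool goes at most 62.5 mm and 10.7 degrees, less where a joint would pass 70% of its speed; a pose out of reach is approached as far as the arm can. A call is refused whole if a number of a shift passes 0.0625 or a number of a turn 0.188, either way. A call with a gripper value outside its range is refused whole. The fingers move at their own pace and stop on an object; the grip force is fixed at half the most. Time passes only in rows, so rows that do not move let the fingers close. It gives the time, the measured TCP pose, the force, the opening and the grip force at its end, in the units of the state.
- robot.get_obs(): the state, without advancing time (a new reading comes with each control period).
- cams.grab_frame(name): name is "scene" or "side" or "wrist"; returns the picture (420x560x3 uint8, red, green, blue); there is no depth.
- cams.camera_params(name): a dict with "intrinsics" (3x3 intrinsics, pixels), "camera_from_world" (4x4, takes a point from world to camera coordinates); the wrist camera has in their place "T_tool_cam" (4x4, takes a point from camera to tool coordinates, whose origin is the TCP and whose axes are the flange's). Camera axes: x right, y up, looking along -z (the intrinsics and any distortion apply to the point x, -y, -z); pixel columns grow to the right and rows downward; lengths in mm; the calibration is good to about 2 mm. The wrist camera is an equidistant fisheye: a pixel r from the principal point sees the ray r / f radians off the axis. A picture is of the moment at which its call begins: read the wrist's pose just before it. camera_params takes no time and is no camera call.
- robot.close_job(): hands the job in; it is judged then, once.
Trained networks look in the newest picture that a camera, given by its name, has taken for a name from the list of things; names that differ only in an ending like _2 or _b are one class to them, and where a whole thing is asked for, a point or a joint stands for the part that bears it (a point fixed in the world has none). Each returns a list of dicts, best first, with "score" (0 to 1); they miss things now and then, are a little off and sometimes report something else, mostly with a low value. They report only what shows in the picture. A call takes as long as a camera call.
- finder.look_for(camera, query): "point" ([column, row] in pixels, amid what is visible of it).
- finder.pinpoint(camera, query): "point" ([column, row] in pixels: a listed point, or the origin of a listed thing).
The state is a dict: "t": time; "joints": joint angles; "joint_vel": joint speeds; "joint_efforts": joint torques, N m; "tcp_pos": TCP position; "orientation": TCP orientation; "force": force on the tool from outside, world axes, zero at the start; "torque": the same for the moment, N m; "opening": finger opening in mm; "grasp_force": force on a finger pad.
Only numpy, scipy, OpenCV 4.12 (cv2) and the standard library are available. Lean on these libraries where they do the work, as an engineer would, in place of code of your own. Each camera call takes 0.05 s, during which the arm holds its last target. There are 200 camera calls.

## Working session

There is one attempt and no reset: what is moved stays moved. The work goes in short steps, Python scripts to look and compute and a tool call to move; the robot and the scene stay as the last step left them, time stands still between calls to the robot, and variables do not carry over. Pictures are saved under pics/ and viewed, at most 10 in all, crops included, and the job is handed in when it is done.

Besides the shell and the picture viewer there is one more tool, called after "Call:" as name(argument=value, ...) on one line, values as JSON. arm_command: Moves the arm, as the interface text tells. Its arguments: {"type":"object","properties":{"increments":{"type":"array","items":{"type":"array","items":{"type":"number"}}}},"required":["increments"]}

```bash
ls; mkdir -p pics; python3 - <<'E'
from station import robot,cams,finder
import cv2,numpy as np
o=robot.get_obs();print(o)
for n in ("scene","side"):
    im=cams.grab_frame(n);cv2.imwrite(f"pics/{n}0.png",im[:,:,::-1])
    p=cams.camera_params(n);print(n,p)
    for q in("insert","insert_rear","insert_front","insert_ledge","stage","bed_centre","leaf_bend","pane_edge"):
        r=finder.pinpoint(n,q)[:1];print(q,r)
print(cams.camera_params("wrist"))
E
```

```text
pics
{'t': 0.0, 'joints': array([-1.37310158e+00,  2.21187486e-01,  1.52759899e+00, -1.62450840e-05,
        1.39468069e+00, -1.26144484e-01]), 'joint_vel': array([-0.00054081,  0.00134133,  0.00201354, -0.00027047,  0.00120374,
        0.00078905]), 'joint_efforts': array([-7.91329858e-04, -4.94611716e+01, -3.87377715e+01,  6.96806470e-02,
        5.72670449e-02, -1.54096992e-04]), 'tcp_pos': array([ 198.71298371, -591.86764561,  189.86765114]), 'orientation': array([-9.36371212e-04,  9.86918971e-01,  1.61214349e-01, -4.15137830e-05]), 'force': array([ 0.15066987, -0.32120162,  0.0920482 ]), 'torque': array([-0.00858964,  0.02008526,  0.00349576]), 'grasp_force': 0.0, 'opening': 87.11588146747982}
scene {'intrinsics': array([[382.07415946,   0.        , 282.63081047],
       [  0.        , 382.07415946, 206.69537443],
       [  0.        ,   0.        ,   1.        ]]), 'camera_from_world': array([[ 8.76344945e-01,  4.81508561e-01, -1.30016875e-02,
        -3.82644300e+02],
       [-1.94893779e-01,  3.79132032e-01,  9.04585716e-01,
         8.27992574e+01],
       [ 4.40495122e-01, 
[... 1322 characters left out ...]
.64}]
stage [{'point': [260.0, 283.6], 'score': 0.89}]
bed_centre []
leaf_bend [{'point': [274.2, 272.0], 'score': 0.71}]
pane_edge [{'point': [165.3, 227.1], 'score': 0.76}]
{'intrinsics': array([[325.1922621 ,   0.        , 278.30003929],
       [  0.        , 325.1922621 , 209.54751927],
       [  0.        ,   0.        ,   1.        ]]), 'T_tool_cam': array([[ 9.88918542e-04,  9.60708027e-01,  2.77559199e-01,
         7.53127039e+01],
       [ 9.99999294e-01, -7.67315364e-04, -9.07020251e-04,
         1.08392418e+00],
       [-6.58406198e-04,  2.77559900e-01, -9.60708108e-01,
        -1.93347186e+02],
       [ 0.00000000e+00,  0.00000000e+00,  0.00000000e+00,
         1.00000000e+00]])}
```

```bash
cat > h.py <<'E'
import numpy as np
from station import robot,cams,finder
from scipy.spatial.transform import Rotation as R
def ray(n,uv,obs=None):
    p=cams.camera_params(n);K=p["intrinsics"]
    d=np.array([(uv[0]-K[0,2])/K[0,0],(uv[1]-K[1,2])/K[1,1]])
    if n=="wrist":
        r=np.hypot(*d);s=np.sin(r)/r if r>1e-9 else 1
        c=np.array([d[0]*s,-d[1]*s,-np.cos(r)])
        w,x,y,z=obs["orientation"];Rt=R.from_quat([x,y,z,w]).as_matrix();T=p["T_tool_cam"]
        return Rt@T[:3,3]+obs["tcp_pos"],Rt@T[:3,:3]@c
    M=p["camera_from_world"];c=np.array([d[0],-d[1],-1]);c/=np.linalg.norm(c)
    return -M[:3,:3].T@M[:3,3],M[:3,:3].T@c
def onz(n,uv,z,obs=None):
    o,d=ray(n,uv,obs);return o+d*(z-o[2])/d[2]
def tri(rs):
    A=sum(np.eye(3)-np.outer(d,d) for o,d in rs);b=sum((np.eye(3)-np.outer(d,d))@o for o,d in rs)
    return np.linalg.solve(A,b)
def proj(n,P):
    p=cams.camera_params(n);M=p["camera_from_world"];c=M[:3,:3]@P+M[:3,3];K=p["intrinsics"]
    return K[0,0]*c[0]/-c[2]+K[0,2],K[1,1]*-c[1]/-c[2]+K[1,2]
E
python3 - <<'E'
from h import *
import cv2
S=dict(insert=[(222.1,252.6),(244.3,279.4),20],rear=[(241.9,249.6),(265.3,272.4),18],front=[(196.2,255.8),(224.9,287.3),22.5],ledge=[(204.7,252.5),(232.3,284.9),27],stage=[(233.6,257.1),(260,283.6),0],bend=[(247.9,254.7),(274.2,272),19])
for k,(a,b,z) in S.items(): print(k,tri([ray("scene",a),ray("side",b)]).round(1),onz("scene",a,z).round(1),onz("side",b,z).round(1))
print(onz("scene",(234.1,252.8),18))
for n,(x,y) in dict(scene=(120,130),side=(140,170)).items():
    im=cv2.imread(f"pics/{n}0.png");cv2.imwrite(f"pics/{n}0c.png",cv2.resize(im[y:y+200,x:x+266],None,fx=3,fy=3,interpolation=2))
E
```

```text
insert [ 448.  -281.6   17.9] [ 450.6 -285.1   20. ] [ 448.4 -283.1   20. ]
rear [ 485.5 -264.7   24.2] [ 478.4 -253.7   18. ] [ 484.7 -260.1   18. ]
front [ 419.5 -324.9   31. ] [ 413.8 -322.6   22.5] [ 416.9 -308.    22.5]
ledge [ 431.5 -314.9   32.7] [ 426.1 -310.1   27. ] [ 430.1 -306.3   27. ]
stage [ 477.  -283.6   13.9] [ 462.4 -263.2    0. ] [ 475.2 -271.     0. ]
bend [ 501.3 -263.8   20. ] [ 501.6 -265.8   19. ] [ 501.3 -259.6   19. ]
[ 471.16887331 -271.67009181   18.        ]
```

View pics/side0.png

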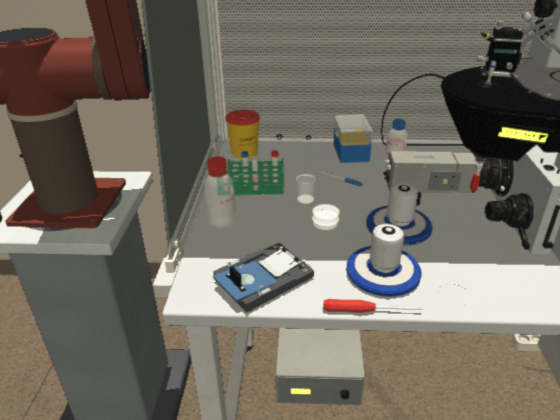

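View pics/scene0c.png

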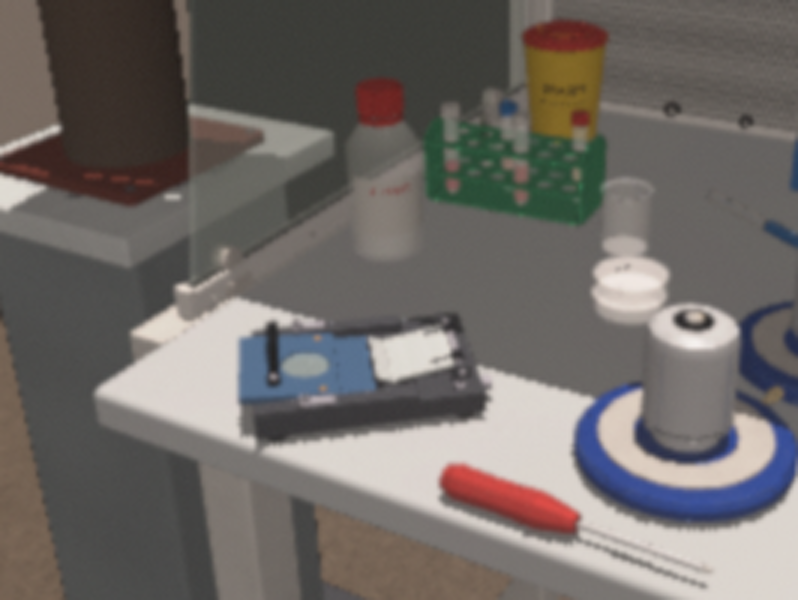

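The side picture shows the stage around (262,275), with the insert's black bar at (233,272) and the pane's edge at about x=210. The rear points away and to the left, at about 25–30° of yaw. Next I'll work out the turn needed to lean the tool.

```bash
cat >> h.py <<'E'
def tgt(psi,t):
    c,s=np.cos(np.radians(psi)),np.sin(np.radians(psi));ct,st=np.cos(np.radians(t)),np.sin(np.radians(t))
    x=np.array([c*ct,s*ct,st]);z=np.array([c*st,s*st,-ct]);return np.array([x,np.cross(z,x),z]).T
def rot(o):
    w,x,y,z=o["orientation"];return R.from_quat([x,y,z,w])
def turn(o,psi,t): return (R.from_matrix(tgt(psi,t))*rot(o).inv()).as_rotvec()
E
python3 - <<'E'
from h import *
o=robot.get_obs();r=turn(o,28,35);print(r,r/5)
E
```

```text
[ 0.24166597 -0.56174663  0.15974598] [ 0.04833319 -0.11234933  0.0319492 ]
```

Call:
arm_command(increments=[[0.02,0.035,0,0.0483,-0.1123,0.032,0],[0.02,0.035,0,0.0483,-0.1123,0.032,0],[0.025,0.035,0,0.0483,-0.1123,0.032,0],[0.025,0.035,0,0.0483,-0.1123,0.032,0],[0.025,0.035,0,0.0483,-0.1123,0.032,0]])

```text
t: 1.52
tcp_pos: [314.5, -416.9, 191.6]
orientation: [-0.072, 0.925, 0.231, 0.293]
force: [-0.8, 0.6, -0.9]
opening: 44.8
grasp_force: 0.0
```

Call:
arm_command(increments=[[0.03,0.025,-0.02,0,0,0,0],[0.025,0.025,-0.02,0,0,0,0],[0,0,-0.02,0,0,0,0],[0,0,0,0,0,0,0]])

```text
t: 2.02
tcp_pos: [368.4, -366.7, 129.6]
orientation: [-0.074, 0.925, 0.231, 0.291]
force: [0.6, 0.7, 0.7]
opening: 5.7
grasp_force: 0.0
```

```bash
python3 - <<'E'
from h import *
import cv2
o=robot.get_obs();print(o["tcp_pos"],o["joints"],o["force"],o["opening"])
im=cams.grab_frame("wrist");cv2.imwrite("pics/w1.png",im[:,:,::-1])
for q,z in dict(insert=20.5,insert_rear=18,insert_front=23,insert_ledge=28,bed_centre=18,leaf_bend=19,stage=0).items():
    for d in finder.pinpoint("wrist",q)[:2]: print(q,d["point"],d["score"],onz("wrist",d["point"],z,o).round(1))
E
```

```text
[ 368.35510683 -366.68861912  129.57312338] [-1.36252389  0.06081301  1.9606937   0.59818103  1.35724876 -0.48209256] [0.60357871 0.66770763 0.68181003] 5.719354292429187
insert [246.4, 162.1] 0.8 [ 450.1 -285.1   20.5]
insert [178.4, 34.1] 0.3 [591.1 -81.1  20.5]
insert_rear [242.9, 133.3] 0.82 [ 481.2 -261.8   18. ]
insert_ledge [253.5, 189.2] 0.75 [ 423.8 -309.6   28. ]
bed_centre [252.5, 187.7] 0.51 [ 428.  -305.1   18. ]
leaf_bend [238.7, 120.2] 0.92 [ 494.1 -248.4   19. ]
```

View pics/w1.png

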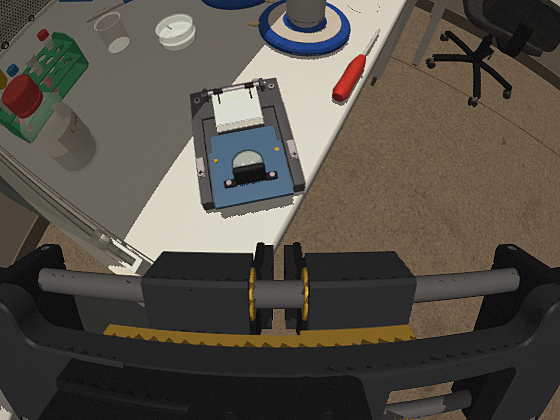

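```bash
python3 - <<'E'
import cv2
im=cv2.imread("pics/w1.png")
cv2.imwrite("pics/w1c.png",cv2.resize(im[70:220,170:320],None,fx=4,fy=4,interpolation=2))
E
```

```text
(no output)
```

View pics/w1c.png

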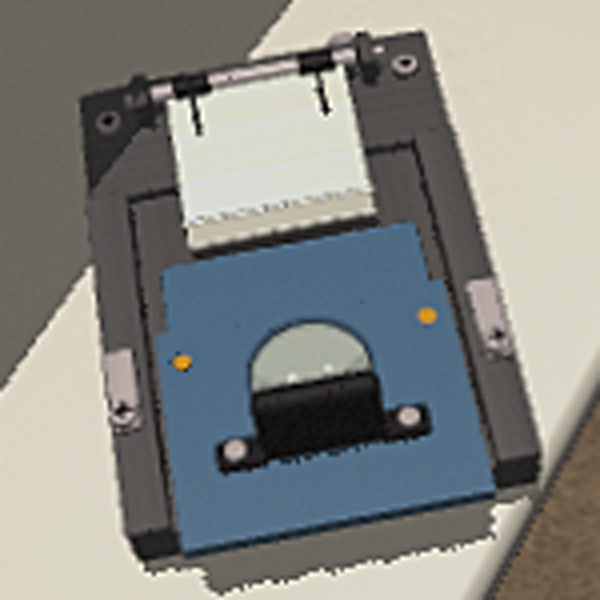

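```bash
cat > fit.py <<'E'
from h import *
from scipy.optimize import least_squares
def fit(o,S,I):
    def res(p):
        Rz=R.from_euler("z",p[2]).as_matrix();r=[]
        for uv,P in S:
            q=Rz@P+[p[0],p[1],0];a,d=ray("wrist",uv,o);r+=list(np.cross(q-a,d))
        Ri=R.from_euler("zy",[p[5],p[6]]).as_matrix() if 0 else R.from_euler("ZY",[p[5],p[6]]).as_matrix()
        for uv,P in I:
            q=Ri@(np.array(P)-[45,0,0])+[p[3],p[4],18.];a,d=ray("wrist",uv,o);r+=list(np.cross(q-a,d))
        return np.array(r)
    f=least_squares(res,[470,-275,.6,480,-262,.6,.06],loss="soft_l1");p=f.x
    print("stage",p[:2].round(1),np.degrees(p[2]).round(1),"rear",p[3:5].round(1),np.degrees(p[5]).round(1),"pitch",p[6].round(3))
    c,s=np.cos(p[2]),np.sin(p[2]);d=p[3:5]-p[:2]
    print("rear in stage",(c*d[0]+s*d[1]).round(1),(-s*d[0]+c*d[1]).round(1));print(res(p).reshape(-1,3).round(1).tolist())
    return p
E
python3 - <<'E'
from fit import *
o=robot.get_obs()
c=lambda u,v:(u/4+170-.4,v/4+70-.4)
S=[(c(80,98),(91,55,22)),(c(425,32),(91,-55,22)),(c(131,533),(-61,55,26)),(c(537,455),(-61,-55,26)),(c(130,200),(47,42.5,22)),(c(413,143),(47,-42.5,22)),(c(190,248),(21,27,24)),(c(377,214),(21,-27,24))]
I=[(c(182,552),(-45,40,5)),(c(494,490),(-45,-40,5)),(c(163,270),(45,37,3)),(c(415,223),(45,-37,3)),(c(155,333),(21,40,5)),(c(443,283),(21,-40,5))]
fit(o,S,I)
r=[(u,finder.pinpoint(n,"insert_front")[:1]) for n,u in()]
E
```

```text
stage [ 468.1 -273.4] 40.0 rear [ 483.2 -261.6] 39.3 pitch 0.091
rear in stage 19.2 -0.7
[[-0.7, 0.7, 0.1], [-0.5, 0.6, -0.2], [-0.8, -1.7, -0.8], [1.4, 0.9, 0.7], [-0.6, 0.9, 0.2], [-0.1, 0.2, -0.0], [1.0, -1.3, -0.2], [0.6, -0.9, 0.1], [-0.4, 0.2, -0.0], [0.4, -0.2, 0.1], [-0.6, -0.1, -0.3], [0.1, 0.3, 0.2], [0.5, -0.4, 0.0], [-0.1, 0.2, -0.0]]
```

```bash
python3 - <<'E'
from h import *
o=robot.get_obs();r=turn(o,40,35);print(r,r/4,o["opening"],o["force"])
E
```

```text
[1.36527218e-03 1.64188292e-04 2.09796791e-01] [3.41318044e-04 4.10470729e-05 5.24491976e-02] 0.3459659949963559 [-0.59950834 -0.1408304   0.81394425]
```

Call:
arm_command(increments=[[0.008,0.01,-0.015,0,0,0.053,0],[0.012,0.012,-0.02,0,0,0.053,0],[0.013,0.012,-0.02,0,0,0.053,0],[0.015,0.015,-0.015,0,0,0.053,0],[0,0,0,0,0,0,0]])

```text
t: 3.05
tcp_pos: [417.2, -315.6, 58.8]
orientation: [-0.106, 0.895, 0.329, 0.282]
force: [-0.9, -1.0, 0.1]
opening: 0.6
grasp_force: 0.0
```

```bash
cat > st.py <<'E'
from h import *
def st():
    o=robot.get_obs();d=o["tcp_pos"]-[468.1,-273.4,0];c,s=.766,.643
    f=o["force"];print("t",round(o["t"],2),"stage xyz",np.round([c*d[0]+s*d[1],-s*d[0]+c*d[1],d[2]],1),"F",np.round([c*f[0]+s*f[1],-s*f[0]+c*f[1],f[2]],1),"raw",o["tcp_pos"].round(1),"turn",turn(o,40,35).round(3),"op",round(o["opening"],1));return o
E
python3 - <<'E'
from st import *
import cv2
st()
im=cams.grab_frame("wrist");cv2.imwrite("pics/w2.png",cv2.resize(im[100:300,180:380],None,fx=3,fy=3,interpolation=2)[:,:,::-1])
E
```

```text
t 3.05 stage xyz [-66.1   0.4  58.8] F [-1.4 -0.2  0.1] raw [ 417.2 -315.6   58.8] turn [-0.004 -0.002 -0.007] op 0.6
```

View pics/w2.png

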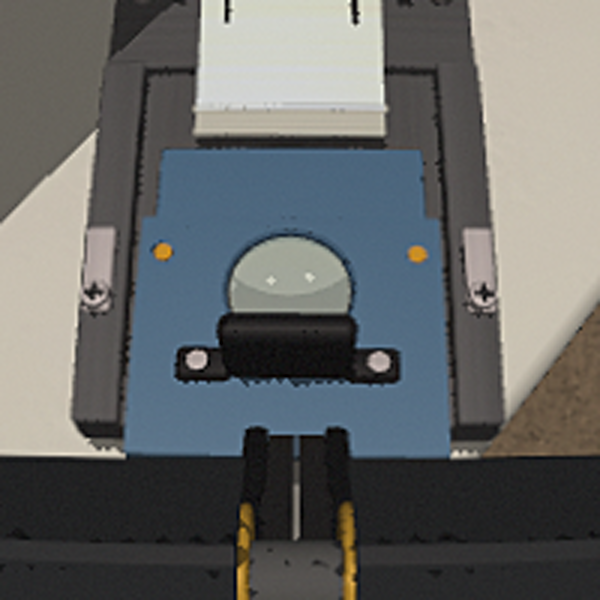

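The fingers are shut and sit squarely behind the bar (columns 247–347, bar at 220–355), about 1.5 mm too far right. The ledge is clear, so I'll go down onto it.

Call:
arm_command(increments=[[0.0013,0.0031,-0.012,0,0,0.007,0],[0,0,-0.007,0,0,0,0],[0,0,-0.0015,0,0,0,0],[0,0,-0.001,0,0,0,0],[0,0,0,0,0,0,0]])

```text
t: 3.72
tcp_pos: [418.1, -315.8, 39.7]
orientation: [-0.104, 0.895, 0.331, 0.282]
force: [0.6, 0.0, 0.6]
opening: 0.6
grasp_force: 0.0
```

```bash
python3 -c "
from st import *
st()"
```

```text
t 3.73 stage xyz [-65.5  -0.3  39.7] F [ 0.4 -0.3  0.6] raw [ 418.1 -315.8   39.7] turn [ 0.001  0.    -0.009] op 0.6
```

Call:
arm_command(increments=[[0.0017,0.003,-0.002,0,0,0,0],[0,0,-0.001,0,0,0,0],[0,0,-0.001,0,0,0,0],[0,0,0,0,0,0,0]])

```text
t: 4.22
tcp_pos: [419.8, -312.3, 35.4]
orientation: [-0.104, 0.895, 0.331, 0.282]
force: [-0.9, 0.7, 0.3]
opening: 0.8
grasp_force: 0.0
```

```bash
python3 -c "
from st import *
st()"
```

```text
t 4.22 stage xyz [-62.    1.2  35.4] F [-0.2  1.1  0.3] raw [ 419.8 -312.3   35.4] turn [ 0.   -0.   -0.01] op 0.8
```

Call:
arm_command(increments=[[0,0,-0.001,0,0,0,0],[0,0,-0.0005,0,0,0,0],[0,0,0,0,0,0,0]])

```text
t: 4.6
tcp_pos: [419.8, -312.4, 33.9]
orientation: [-0.104, 0.895, 0.331, 0.282]
force: [0.2, 0.5, 0.4]
opening: 0.4
grasp_force: 0.0
```

```bash
python3 -c "
from st import *
st()"
```

```text
t 4.6 stage xyz [-62.1   1.2  33.9] F [0.5 0.2 0.4] raw [ 419.8 -312.4   33.9] turn [ 0.   -0.   -0.01] op 0.4
```

Call:
arm_command(increments=[[0,0,-0.001,0,0,0,0],[0,0,-0.001,0,0,0,0],[0,0,0,0,0,0,0]])

```text
t: 4.97
tcp_pos: [419.8, -312.3, 31.8]
orientation: [-0.104, 0.895, 0.331, 0.282]
force: [-0.4, -0.6, -0.1]
opening: 0.3
grasp_force: 0.0
```

```bash
python3 -c "
from st import *
st()"
```

```text
t 4.97 stage xyz [-62.    1.2  31.8] F [-0.7 -0.2 -0.1] raw [ 419.8 -312.3   31.8] turn [ 0.   -0.   -0.01] op 0.3
```

Call:
arm_command(increments=[[0,0,-0.001,0,0,0,0],[0,0,-0.001,0,0,0,0],[0,0,0,0,0,0,0]])

```text
t: 5.35
tcp_pos: [419.8, -312.3, 29.8]
orientation: [-0.104, 0.895, 0.331, 0.282]
force: [0.3, 0.2, 0.2]
opening: 0.5
grasp_force: 0.0
```

```bash
python3 - <<'E'
from st import *
import cv2
st()
a=cams.grab_frame("side")[235:315,200:310];b=cams.grab_frame("wrist")[140:280,200:360]
cv2.imwrite("pics/m1.png",np.hstack([cv2.resize(a,(550,400),interpolation=2)[:,:400],cv2.resize(b,(400,400),interpolation=2)])[:,:,::-1])
E
```

```text
t 5.35 stage xyz [-62.    1.2  29.8] F [ 0.4 -0.1  0.2] raw [ 419.8 -312.3   29.8] turn [ 0.   -0.   -0.01] op 0.5
```

View pics/m1.png

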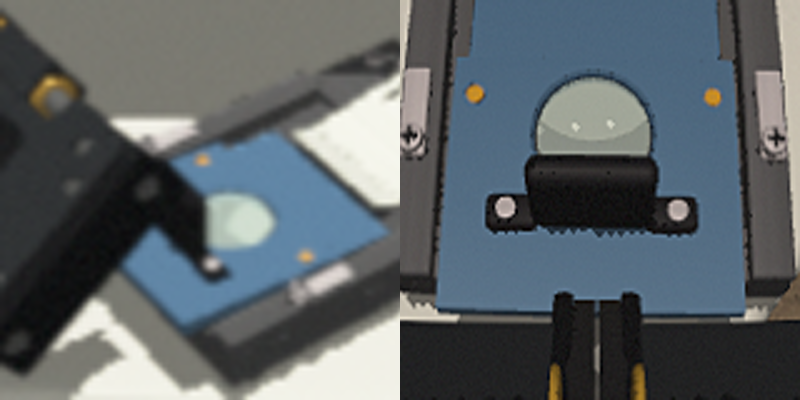

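```bash
python3 - <<'E'
from st import *
o=st()
def s(P): d=P-[468.1,-273.4,0];return np.round([.766*d[0]+.643*d[1],-.643*d[0]+.766*d[1],d[2]],1)
for nm,v,z in(("tip",295,29),("tip",295,34),("platefront",310,28.5),("platefront",310,26),("barbase",228,28)):
    print(nm,z,s(onz("wrist",(280,140+v/2.857),z,o)))
E
```

```text
t 5.45 stage xyz [-62.    1.1  29.9] F [ 0.1 -0.2 -0.4] raw [ 419.9 -312.4   29.9] turn [ 0.   -0.   -0.01] op 0.4
tip 29 [-65.4  -0.8  29. ]
tip 34 [-66.5  -0.7  34. ]
platefront 28.5 [-68.7  -0.8  28.5]
platefront 26 [-68.2  -0.8  26. ]
barbase 28 [-49.4  -0.6  28. ]
```

The view shows the finger ends just over the plate's front edge, about 16 mm short of the bar. I'll lift a little, go forward and come down again.

Call:
arm_command(increments=[[0,0,0.005,0,0,0,0],[0.004,0.003,0.001,0,0,0,0],[0.004,0.0035,0,0,0,0,0],[0,0,-0.002,0,0,0,0],[0,0,0,0,0,0,0]])

```text
t: 6.08
tcp_pos: [427.8, -305.6, 33.6]
orientation: [-0.104, 0.895, 0.331, 0.282]
force: [0.3, -0.7, 0.1]
opening: 0.5
grasp_force: 0.0
```

```bash
python3 -c "
from st import *
st()"
```

```text
t 6.08 stage xyz [-51.6   1.3  33.6] F [-0.2 -0.7  0.1] raw [ 427.8 -305.6   33.6] turn [-0.   -0.   -0.01] op 0.5
```

Call:
arm_command(increments=[[0,0,-0.001,0,0,0,0],[0,0,-0.001,0,0,0,0],[0,0,-0.0005,0,0,0,0]])

```text
t: 6.45
tcp_pos: [427.8, -305.9, 31.3]
orientation: [-0.104, 0.895, 0.331, 0.282]
force: [-0.8, -0.3, -0.4]
opening: 0.4
grasp_force: 0.0
```

```bash
python3 -c "
from st import *
st()"
```

```text
t 6.45 stage xyz [-51.8   1.   31.3] F [-0.8  0.3 -0.4] raw [ 427.8 -305.9   31.3] turn [ 0.   -0.   -0.01] op 0.4
```

Call:
arm_command(increments=[[0,0,-0.001,0,0,0,0],[0,0,-0.0005,0,0,0,0],[0,0,0,0,0,0,0]])

```text
t: 6.82
tcp_pos: [427.8, -305.9, 29.9]
orientation: [-0.104, 0.895, 0.331, 0.282]
force: [-0.8, -0.2, -0.0]
opening: 0.3
grasp_force: 0.0
```

```bash
python3 -c "
from st import *
st()"
```

```text
t 6.83 stage xyz [-51.8   1.   29.9] F [-0.8  0.4 -0. ] raw [ 427.8 -305.9   29.9] turn [ 0.   -0.   -0.01] op 0.3
```

Call:
arm_command(increments=[[0,0,-0.001,0,0,0,0],[0,0,-0.001,0,0,0,0],[0,0,0,0,0,0,0]])

```text
t: 7.2
tcp_pos: [427.8, -305.8, 27.8]
orientation: [-0.104, 0.895, 0.331, 0.282]
force: [-0.3, -0.6, 0.5]
opening: 0.5
grasp_force: 0.0
```

```bash
python3 -c "
from st import *
st()"
```

```text
t 7.2 stage xyz [-51.7   1.1  27.8] F [-0.6 -0.3  0.5] raw [ 427.8 -305.8   27.8] turn [ 0.   -0.   -0.01] op 0.5
```

```bash
python3 - <<'E'
from st import *
import cv2
st()
a=cams.grab_frame("scene")[220:290,180:290];b=cams.grab_frame("wrist")[120:260,200:360]
cv2.imwrite("pics/m2.png",np.hstack([cv2.resize(a,(550,350),interpolation=2)[:,:400],cv2.resize(b,(400,350),interpolation=2)])[:,:,::-1])
E
```

```text
t 7.2 stage xyz [-51.7   1.1  27.8] F [-0.6 -0.3  0.5] raw [ 427.8 -305.8   27.8] turn [ 0.   -0.   -0.01] op 0.5
```

View pics/m2.png

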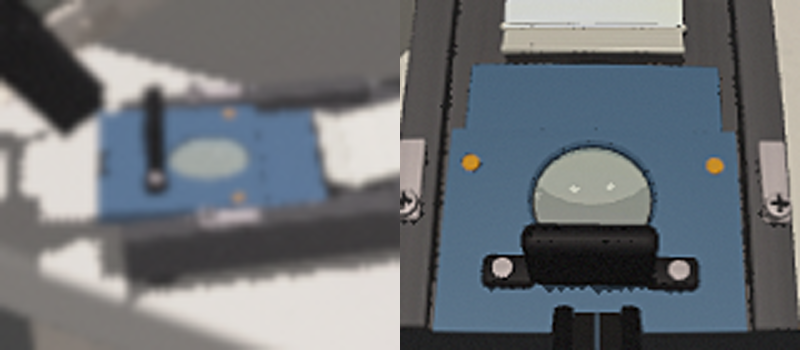

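```bash
python3 - <<'E'
from st import *
o=st();M=rot(o).as_matrix()
for n,x0,y0 in(("scene",180,220),):
  for nm,P in(("tcp",o["tcp_pos"]),("front",o["tcp_pos"]+M[:,0]*9.5),("back",o["tcp_pos"]-M[:,0]*9.5),("pl",np.array([468.1-.766*52,-273.4-.643*52,28]))):
    u,v=proj(n,P);print(nm,(u-x0)*5,(v-y0)*5)
print(ray("wrist",(280,240),o))
E
```

```text
t 7.3 stage xyz [-51.7   1.   27.9] F [-0.   0.2  0.8] raw [ 427.8 -305.9   27.9] turn [ 0.   -0.   -0.01] op 0.5
tcp 133.25614172127274 156.74485660508182
front 151.28457651663354 143.0707707067917
back 115.27039442191182 170.38656517867807
pl 132.59167954712893 157.90996148726805
(array([ 390.41817585, -338.87593027,  229.87122697]), array([ 0.18086537,  0.14745302, -0.97239155]))
```

```bash
python3 - <<'E'
from st import *
import cv2
o=st()
a=ray("scene",(200.6,239.4));
for uv in((279,243),(296,243)):
    b=ray("wrist",uv,o);P=tri([a,b]);d=P-o["tcp_pos"];
    print(P.round(1),"tool",(rot(o).as_matrix().T@d).round(1),"miss",abs(np.dot(a[0]-b[0],np.cross(a[1],b[1]))/np.linalg.norm(np.cross(a[1],b[1]))).round(1))
side=cams.grab_frame("side")[215:315,195:325]
cv2.imwrite("pics/s2.png",cv2.resize(side,None,fx=6,fy=6,interpolation=2)[:,:,::-1])
for nm,x in(("tcp",0),("f",9.5),("b",-9.5)):
    u,v=proj("side",o["tcp_pos"]+rot(o).as_matrix()[:,0]*x);print(nm,(u-195)*6,(v-215)*6)
E
```

```text
t 7.3 stage xyz [-51.7   1.   27.9] F [-0.   0.2  0.8] raw [ 427.8 -305.9   27.9] turn [ 0.   -0.   -0.01] op 0.5
[ 421.2 -313.    57.7] tool [  9.1   1.1 -29.9] miss 1.2
[ 426.7 -319.9   62.4] tool [ 11.6   9.9 -34. ] miss 2.7
tcp 216.1396940243094 415.85035197870945
f 237.1925693928676 390.78003373370154
b 195.03193789659167 440.98602367656326
```

View pics/s2.png

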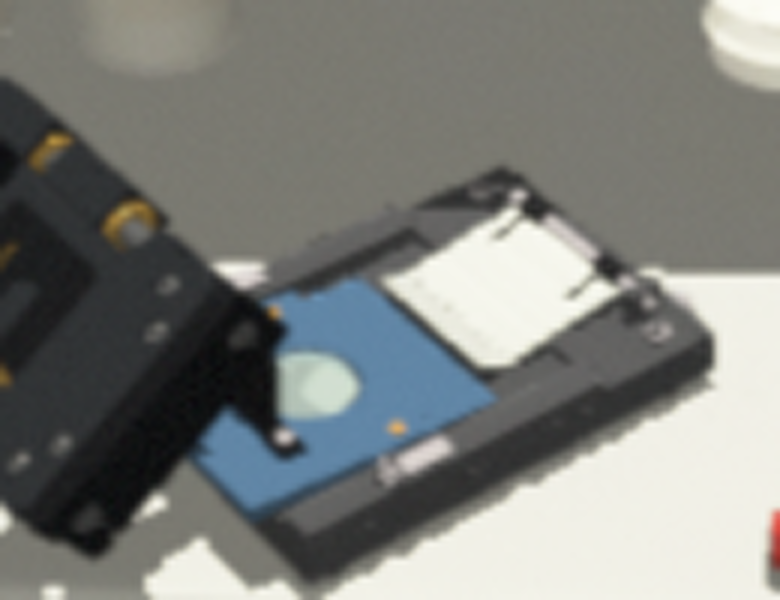

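Three cues agree: the scene and wrist triangulation, plus the absence of any contact force. The real finger ends sit about 30 mm short of the reported TCP along the tool axis, so the tips are near stage x = -69, z = 53. I'll correct for that, moving forward and down.

Call:
arm_command(increments=[[0.003,0.0025,-0.006,0,0,0,0],[0.003,0.0025,-0.005,0,0,0,0],[0,0,-0.003,0,0,0,0],[0,0,0,0,0,0,0]])

```text
t: 7.85
tcp_pos: [433.8, -300.5, 13.5]
orientation: [-0.105, 0.895, 0.331, 0.282]
force: [-0.4, 0.2, -0.4]
opening: 0.3
grasp_force: 0.0
```

```bash
python3 - <<'E'
from st import *
import cv2
o=st()
a=cams.grab_frame("scene")[220:290,180:290];b=cams.grab_frame("wrist")[120:260,200:360]
cv2.imwrite("pics/m3.png",np.hstack([cv2.resize(a,(550,350),interpolation=2)[:,:400],cv2.resize(b,(400,350),interpolation=2)])[:,:,::-1])
E
```

```text
t 7.85 stage xyz [-43.7   1.3  13.5] F [-0.2  0.4 -0.4] raw [ 433.8 -300.5   13.5] turn [-0.001 -0.001 -0.01 ] op 0.3
```

View pics/m3.png

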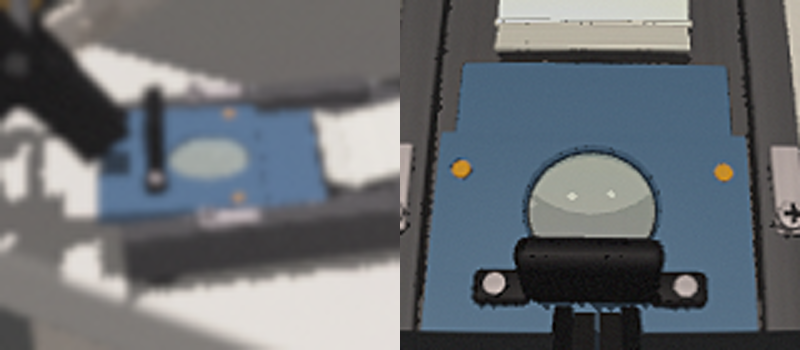

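Call:
arm_command(increments=[[0.0023,0.0019,-0.001,0,0,0,0],[0.0023,0.0019,-0.001,0,0,0,0],[0.0023,0.0019,0,0,0,0,0],[0.0023,0.0019,0,0,0,0,0],[0,0,0,0,0,0,0]])

```text
t: 8.57
tcp_pos: [443.2, -293.0, 11.9]
orientation: [-0.104, 0.895, 0.331, 0.282]
force: [-0.8, 0.0, -0.6]
opening: 0.3
grasp_force: 0.1
```

```bash
cat > see.py <<'E'
from st import *
def see(save=None):
    import cv2
    o=st();im=cams.grab_frame("wrist")
    if save: cv2.imwrite(save,im[:,:,::-1])
    for q,z in dict(insert_rear=18,insert_ledge=27,leaf_bend=19).items():
        for d in finder.pinpoint("wrist",q)[:1]:
            P=onz("wrist",d["point"],z,o)-[468.1,-273.4,0];print(q,d["score"],np.round([.766*P[0]+.643*P[1],-.643*P[0]+.766*P[1]],1))
E
python3 -c "
from see import *
see('pics/a.png')"
```

```text
t 8.57 stage xyz [-31.7   1.   11.9] F [-0.6  0.5 -0.6] raw [ 443.2 -293.    11.9] turn [ 0.   -0.   -0.01] op 0.3
insert_rear 0.72 [25.7  2. ]
leaf_bend 0.66 [34.9  2.8]
```

Call:
arm_command(increments=[[-0.0023,-0.0019,0,0,0,0,0],[0,0,-0.003,0,0,0,0],[0,0,-0.002,0,0,0,0],[0.0023,0.0019,0,0,0,0,0],[0,0,0,0,0,0,0]])

```text
t: 9.4
tcp_pos: [443.1, -294.1, 7.2]
orientation: [-0.103, 0.895, 0.331, 0.282]
force: [-2.2, -2.9, 2.4]
opening: 0.5
grasp_force: 2.5
```

Call:
arm_command(increments=[[0.0015,0.0013,0,0,0,0,0],[0.0015,0.0013,0,0,0,0,0],[0.0015,0.0013,0,0,0,0,0],[0,0,0,0,0,0,0]])

```text
t: 9.9
tcp_pos: [447.5, -290.5, 7.2]
orientation: [-0.103, 0.895, 0.331, 0.282]
force: [-5.1, -3.4, 4.4]
opening: 0.2
grasp_force: 4.8
```

```bash
python3 -c "
from see import *
see('pics/b.png')"
```

```text
t 9.9 stage xyz [-26.7   0.1   7.2] F [-6.1  0.7  4.4] raw [ 447.5 -290.5    7.2] turn [ 0.002 -0.    -0.009] op 0.2
insert_rear 0.87 [31.2 -0.4]
leaf_bend 0.82 [33.5  1.9]
```

Call:
arm_command(increments=[[0.0015,0.0013,0,0,0,0,0],[0.0015,0.0013,0,0,0,0,0],[0,0,0,0,0,0,0]])

```text
t: 10.48
tcp_pos: [450.5, -287.9, 7.1]
orientation: [-0.103, 0.895, 0.331, 0.282]
force: [-4.9, -5.6, 3.5]
opening: 0.3
grasp_force: 4.6
```

```bash
python3 -c "
from see import *
see()"
```

```text
t 10.47 stage xyz [-22.8   0.2   7.1] F [-7.4 -1.1  3.5] raw [ 450.5 -287.9    7.1] turn [ 0.002 -0.    -0.009] op 0.3
insert_rear 0.55 [232.5 160.2]
leaf_bend 0.95 [35.1  3.3]
```

Call:
arm_command(increments=[[0.0015,0.0013,0,0,0,0,0],[0.0015,0.0013,0,0,0,0,0],[0.0015,0.0013,0,0,0,0,0],[0,0,0,0,0,0,0]])

```text
t: 11.18
tcp_pos: [454.9, -283.8, 6.9]
orientation: [-0.103, 0.895, 0.331, 0.282]
force: [-3.3, -3.7, 1.5]
opening: 0.6
grasp_force: 4.3
```

```bash
python3 -c "
from see import *
see('pics/c.png')"
```

```text
t 11.18 stage xyz [-16.8   0.5   6.9] F [-4.9 -0.7  1.5] raw [ 454.9 -283.8    6.9] turn [ 0.002 -0.    -0.009] op 0.6
leaf_bend 0.83 [31.5  3.1]
```

Call:
arm_command(increments=[[0.0015,0.0013,-0.0003,0,0,0,0],[0.0015,0.0013,0,0,0,0,0],[0,0,0,0,0,0,0]])

```text
t: 11.75
tcp_pos: [457.9, -281.1, 6.5]
orientation: [-0.103, 0.895, 0.331, 0.282]
force: [-4.6, -3.3, 3.0]
opening: 0.4
grasp_force: 4.2
```

```bash
python3 -c "
from see import *
see('pics/d.png')"
```

```text
t 11.75 stage xyz [-12.8   0.6   6.5] F [-5.7  0.4  3. ] raw [ 457.9 -281.1    6.5] turn [ 0.002 -0.001 -0.009] op 0.4
insert_rear 0.7 [202.2  62.2]
leaf_bend 0.62 [33.5  3.9]
```

Call:
arm_command(increments=[[0.0008,0.0006,0,0,0,0,0],[0.0008,0.0006,0,0,0,0,0],[0,0,0,0,0,0,0]])

```text
t: 12.32
tcp_pos: [458.8, -280.4, 6.3]
orientation: [-0.103, 0.895, 0.331, 0.281]
force: [-8.8, -5.3, 2.0]
opening: 0.1
grasp_force: 5.8
```

Call:
arm_command(increments=[[0.0008,0.0006,0,0,0,0,0],[0.0008,0.0006,0,0,0,0,0],[0,0,0,0,0,0,0]])

```text
t: 12.7
tcp_pos: [459.2, -280.2, 6.0]
orientation: [-0.103, 0.895, 0.331, 0.28]
force: [-16.6, -9.1, 5.7]
opening: 0.1
grasp_force: 10.0
```

```bash
python3 -c "
from see import *
st()"
```

```text
t 12.7 stage xyz [-11.3   0.5   6. ] F [-18.5   3.7   5.7] raw [ 459.2 -280.2    6. ] turn [ 0.005 -0.004 -0.01 ] op 0.1
```

Call:
arm_command(increments=[[0,0,-0.001,0,0,0,0],[0,0,-0.001,0,0,0,0],[0,0,0,0,0,0,0]])

```text
t: 13.08
tcp_pos: [459.0, -280.5, 4.3]
orientation: [-0.103, 0.895, 0.331, 0.28]
force: [-20.1, -8.8, 8.8]
opening: 0.4
grasp_force: 11.1
```

```bash
python3 -c "
from see import *
st()"
```

```text
t 13.07 stage xyz [-11.5   0.4   4.3] F [-21.1   6.2   8.8] raw [ 459.  -280.5    4.3] turn [ 0.005 -0.003 -0.01 ] op 0.4
```

Call:
arm_command(increments=[[-0.001,-0.0003,-0.001,0,0,0,0],[0,0,-0.001,0,0,0,0],[0,0,0,0,0,0,0]])

```text
t: 13.45
tcp_pos: [458.8, -280.7, 3.2]
orientation: [-0.103, 0.895, 0.331, 0.281]
force: [-17.1, -8.3, 12.1]
opening: 0.2
grasp_force: 10.2
```

```bash
python3 -c "
from see import *
st()"
```

```text
t 13.45 stage xyz [-11.8   0.4   3.2] F [-18.4   4.6  12.1] raw [ 458.8 -280.7    3.2] turn [ 0.004 -0.002 -0.01 ] op 0.2
```

Call:
arm_command(increments=[[-0.0008,-0.0003,-0.001,0,0,0,0],[0,0,-0.001,0,0,0,0],[0,0,0,0,0,0,0]])

```text
t: 13.82
tcp_pos: [458.9, -280.7, 2.6]
orientation: [-0.103, 0.895, 0.331, 0.282]
force: [-18.0, -6.0, 21.5]
opening: 0.6
grasp_force: 13.2
```

```bash
python3 - <<'E'
from see import *
import cv2
st()
a=cams.grab_frame("scene")[220:290,180:290];b=cams.grab_frame("wrist")[90:250,190:370]
cv2.imwrite("pics/m4.png",np.hstack([cv2.resize(a,(628,400),interpolation=2)[:,:350],cv2.resize(b,(450,400),interpolation=2)])[:,:,::-1])
E
```

```text
t 13.82 stage xyz [-11.8   0.3   2.6] F [-17.7   7.   21.5] raw [ 458.9 -280.7    2.6] turn [ 0.003  0.    -0.01 ] op 0.6
```

View pics/m4.png

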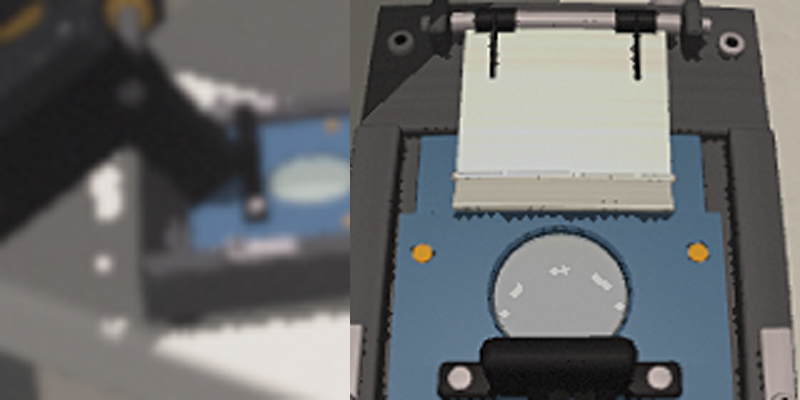

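Call:
arm_command(increments=[[-0.0004,0,-0.001,0,0,0,0],[0,0,0,0,0,0,0],[0,0,0,0,0,0,0]])

```text
t: 14.3
tcp_pos: [459.0, -280.8, 2.5]
orientation: [-0.103, 0.894, 0.331, 0.282]
force: [-17.5, -4.8, 25.9]
opening: 0.7
grasp_force: 15.5
```

```bash
python3 - <<'E'
from see import *
o=st();o0=o
for n in("scene","side"):
    cams.grab_frame(n)
    for q,z in dict(insert_front=18,insert=18,insert_ledge=23,bed_centre=18).items():
        for d in finder.pinpoint(n,q)[:1]:
            P=onz(n,d["point"],z)-[468.1,-273.4,0];print(n,q,d["score"],np.round([.766*P[0]+.643*P[1],-.643*P[0]+.766*P[1]],1))
st()
E
```

```text
t 14.3 stage xyz [-11.7   0.2   2.5] F [-16.5   7.5  25.9] raw [ 459.  -280.8    2.5] turn [ 0.003  0.002 -0.011] op 0.7
scene insert_front 0.68 [-42.9  -6.5]
scene insert 0.76 [-1.6 -1.5]
scene insert_ledge 0.8 [-28.7 -12.2]
scene bed_centre 0.74 [  3.6 -12. ]
side insert_front 0.47 [ 0.8 -1.8]
side insert 0.81 [7.7 3.3]
side insert_ledge 0.59 [-26.    3.8]
side bed_centre 0.59 [-4.4  1.5]
t 14.8 stage xyz [-11.8   0.2   2.5] F [-17.8   8.2  24.7] raw [ 458.9 -280.8    2.5] turn [ 0.003  0.001 -0.011] op 0.4
```

```bash
python3 -c "
from station import robot
print(robot.close_job())"
```

```text
the job is handed in; nothing more can be done
None
```

I pushed the insert back under the leaf until it stopped hard at the back stop, pressed its front down until it bottomed out, and handed the job in at 14.8 s with the arm still holding about 25 N down and 17 N toward the rear; I judged it flat and touching the pins from the forces and the last picture, not by measuring it.

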